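# Clear the bread bin's lid and hold it half open

### The arm

A 6-joint arm with a two-finger parallel gripper is mounted at the origin on a cart in front of the work surface, level with it; the furniture and walls round the work are solid. World frame = base frame: x ahead of the robot, y to its left, z up, the work surface at z = 0. Lengths are in m, angles in rad, forces in N, time in s.
With the tool pointing down it reaches from about 0.25 to 0.775 m from the base axis. Payload 4 kg.
Tool frame: the origin (TCP) lies midway between the tips of the shut fingers; the grasp point (between the pads) lies 19 mm behind it (tcp_to_grasp is the distance from the TCP to the grasp point, in m); y points along the fingers, z is the direction in which the jaws open and shut, and the axes are right-handed (so a half turn about y gives the same grasp; the last joint's range is limited). The gripper opens to 85 mm and grips with 20 to 120 N. Pads are 22 mm wide; open, the fingers measure 114 mm over their backs; the gripper's body (76 mm by 85 mm) begins 54 mm behind the grasp point. The pads swing forward as they close: fully open they stand 13 mm farther back than shut.
Start: joints at [-1.408, 0.087, 1.371, -0, 1.684, -0.103], TCP at [0.144, -0.531, 0.204] pointing down, gripper open.
Joint ranges: [-3.1, 3.1], [-0.76, 2.03], [0.27, 2.55], [-1.08, 4.22], [0.17, 2.65], [-2.57, 2.57]. Speed limits (rad/s): [2.79, 2.79, 3.14, 3.14, 3.14, 3.14].

### API

Orientations are given as a rotation vector (axis times angle).
In Python, from cell import get_state, camera, hand_in, recognise, tcp_to_grasp gives the robot as it stands.
- The arm moves only by the shell command python3 -m creep 'ROWS' [FORCE]. ROWS is text: rows parted by semicolons, each of 7 numbers parted by spaces: the shift along the tool's x, y, z in mm, then the turn, a rotation vector about the tool's x, y, z in rad, then the gripper's target within -1 to 1 (fully open at 1, half-way at 0, shut at -1). In form: tx ty tz ax ay az gripper; .... A call has 1 to 5 rows; each row is the pose to reach, as a shift and turn from the pose commanded when the call began, along the tool's axes at that moment; what a row does not reach only later rows make up. A row lasts 1/12 s, in which the tool goes at most 41.7 mm and 7.16 degrees, less where a joint would pass 70% of its speed; a pose out of reach is approached as far as the arm can. A call with a gripper value outside its range is refused whole. The fingers move at their own pace and stop on an object; FORCE is the grip in N (left out, the last holds). Time passes only in rows, so rows that repeat a pose let the fingers close. It gives the time, the measured TCP pose, the force and the opening at its end, in the units of the state.
- get_state(): the state, without advancing time (a new reading comes with each control period).
- camera(name): name is "scene" or "side" or "wrist"; returns a dict with "image" (400x640x3 uint8, red, green, blue), "mtx" (3x3 intrinsics, pixels), "dist_coeffs" ([k1, k2, p1, p2, k3] as OpenCV has them; the pictures are not rectified), "R" (3x3) and "t" (3): a world point X has camera coordinates R X + t. Camera axes: x right, y down, z forward; pixel columns grow to the right and rows downward; lengths in m; the calibration is good to about 2 mm. A picture is of the moment at which its call begins. There is no depth.
- hand_in(): hands the job in, once; it reports no verdict.
Trained networks look in a picture, given as the dict that the camera call returned (one of the last four; its "shot" number tells which), for a name from the list of things; names that differ only in an ending like _2 or _b are one class to them, and where a whole thing is asked for, a point or a joint stands for the part that bears it (a point fixed in the world has none). Each returns a list of dicts, best first, with "confidence" (0 to 1); they miss things now and then, are a little off and sometimes report something else, mostly with a low value. They report only what shows in the picture. A call takes as long as a camera call. They do not tell look-alikes from the thing itself.
- recognise(label, picture): "point" ([x, y, z] in m, in world coordinates, good to about 4 mm: the middle of the surface that is visible of it).
The state is a dict: "time": time; "q": joint angles; "qd": joint speeds; "joint_efforts": joint torques, N m; "tcp_pos": TCP position; "tcp_rot": TCP orientation; "force": force on the tool from outside, world axes, zero at the start; "wrist_torque": the same for the moment, N m; "gripper_width": finger opening in m.
Only numpy, scipy, OpenCV 4.12 (cv2) and the standard library are available. Lean on these libraries where they do the work, as an engineer would, in place of code of your own. Each camera call takes 0.05 s, during which the arm holds its last target. There are 200 camera calls.

### The job

I want to get at the biscuits in the bread bin: take the small white and blue carton off the bin's lid and stand it upright on the chopping board, without tipping it over or shifting the other things on the worktop and board. Then lift the lid by its knob to half open, 45 degrees, and hold it still there. The lid falls shut by itself, so finish with the knob still held in the gripper.

Things in the scene. Friction and masses are not known exactly. Their poses are not given: they have to be found in the camera images.
- carton_center (a point): Centre (half-way up) of the small white and blue carton, which stands upright, 39 mm (its x) by 57 mm (its y) by 92 mm high (z), loose, about 0.05 kg. It starts standing on the closed lid.
- carton: The same carton; origin at the centre of its underside, axes as above.
- board: Wooden chopping board, fixed, 210 mm (x) by 300 mm (y), flat, its top 22 mm above the worktop. Origin at the centre of its underside. A mustard jar and a salt shaker stand on its half towards -y.
- board_free (a point): Point on the top of the board in the middle of its free part, 55 mm from the board's centre along the board's +y.
- bin_hinge (a point): Middle of the lid's hinge line, on the far top edge of the bread bin (white tin box, fixed, 200 mm deep in x, 300 mm wide in y, rim 125 mm above the worktop; holds a packet of biscuits). Axes are the bin's: y along the hinge line, -x towards the bin's front, z up.
- bin_lid (a joint): Opening angle of the lid in rad: 0 shut and level, growing as its front edge rises; stop at 1.4. Light wooden lid, 206 by 306 mm, top face 137.5 mm above the worktop when shut, about 0.4 kg. It falls shut from any angle. 45 degrees is 0.785.
- lid_knob (a point): Knob of the lid, fixed to it: dark wooden dowel 28 mm in diameter and 34 mm long, lying along the hinge direction (y) on a thin stem, 39 mm ahead of the lid's front edge; free to grasp by its two ends from above. Origin at its centre, which turns with the lid about the hinge: with the lid at angle a it lies 242 cos(a) - 6.5 sin(a) mm ahead (bin's -x) of the hinge line and 242 sin(a) + 6.5 cos(a) mm above it.
- mustard_jar: Bystander: mustard jar on the board, 59 mm across, 85 mm high, loose.
- salt_shaker: Bystander: clear salt shaker with grey cap on the board, 44 mm across, 90 mm high, loose.
- masking_tape: Bystander: roll of masking tape lying flat, 96 mm across, 25 mm high, loose.
- fish_tin: Bystander: flat blue and gold tin, 63 by 105 by 25 mm, loose.
Things that resemble listed ones, but are neither listed nor needed, are in the scene too. Leave any purple or turquoise look-alike of the carton alone.

How it is judged:
On the way:
1. the small white and blue carton stands upright on the chopping board, let go, while the lid is still shut (angle between carton_center's own z axis and vertical below 0.12 rad and x of carton_center in the frame of board between -0.1 and 0.1 m and y of carton_center in the frame of board between -0.145 and 0.145 m and z of carton_center in the frame of board between 0.062 and 0.075 m and contact force between the fingers and carton below 0.05 N and linear speed of carton below 0.03 m/s and value of joint bin_lid below 0.1 rad), for 0.2 s.
At the end, for the whole second after the job is handed in: The lid stands still (under 0.08 rad/s) at 45 degrees, give or take 6 (0.68 to 0.89 rad), with the fingers on its knob (over 0.5 N); the small white and blue carton stands upright (within 0.12 rad) and let go on the chopping board, its centre over the board (angle between carton_center's own z axis and vertical below 0.12 rad and x of carton_center in the frame of board between -0.1 and 0.1 m and y of carton_center in the frame of board between -0.145 and 0.145 m and z of carton_center in the frame of board between 0.062 and 0.075 m and contact force between the fingers and carton below 0.05 N and linear speed of carton below 0.03 m/s and value of joint bin_lid between 0.68 and 0.89 rad and velocity of joint bin_lid between -0.08 and 0.08 rad/s and contact force between the fingers and bin_lid_c0 above 0.5 N); the arm keeps its last pose, push and grip.
It fails at once if the small white and blue carton is tipped over (tilted beyond 0.7 rad) (angle between carton_center's own z axis and vertical above 0.7 rad).
It fails at once if the jar, shaker, tape or fish tin is shifted by more than 30 mm (distance of any of mustard_jar, salt_shaker, masking_tape, fish_tin from where it was at the start of the episode above 0.03 m).
It also fails if it takes over 51 s, if anything falls off the work surface, if the arm or the gripper's body presses on something with over 40 N, if the wrist force passes 120 N, or if a joint passes its speed limit or range.

## Working session

There is one attempt and no reset: what is moved stays moved. The work goes in short steps, Python scripts to look and compute and a shell command to move; the robot and the scene stay as the last step left them, time stands still between calls to the robot, and variables do not carry over. Pictures are saved under pics/ and viewed, about 8 in all and at most 12, crops included, and the job is handed in when it is done.

```bash
mkdir -p pics; python3 - <<'E'
from cell import *
import cv2
s=get_state();print(s['tcp_pos'],s['tcp_rot'],s['gripper_width'],s['time'],tcp_to_grasp)
for n in("scene","side"):
    c=camera(n);cv2.imwrite(f"pics/{n}0.png",c["image"][:,:,::-1])
    for l in["carton","board","bin_lid","lid_knob","mustard_jar","salt_shaker","masking_tape","fish_tin"]:
        for r in recognise(l,c)[:4]:
            p=r["point"];px=cv2.projectPoints(__import__('numpy').array([p]),cv2.Rodrigues(c["R"])[0],c["t"],c["mtx"],__import__('numpy').array(c["dist_coeffs"]))[0].ravel()
            print(n,l,[round(float(v),3) for v in p],round(r["confidence"],2),px.round())
E
```

```text
[ 0.14436852 -0.53011749  0.20299854] [-0.27807979  2.08190711 -2.07711174] 0.08537270623947164 0.0 0.0187
scene carton [0.443, 0.161, 0.072] 0.86 [332. 235.]
scene carton [0.677, 0.511, 0.089] 0.86 [214. 284.]
scene carton [0.562, 0.445, 0.083] 0.73 [257. 284.]
scene carton [0.597, 0.262, 0.208] 0.69 [276. 216.]
scene board [0.557, -0.169, 0.019] 0.73 [344. 168.]
scene bin_lid [0.599, -0.273, 0.084] 0.67 [347. 137.]
scene bin_lid [0.605, 0.231, 0.133] 0.62 [280. 221.]
scene lid_knob [0.601, 0.23, 0.139] 0.74 [281. 220.]
scene mustard_jar [0.6, -0.276, 0.083] 0.83 [347. 137.]
scene salt_shaker [0.538, -0.283, 0.074] 0.53 [361. 143.]
scene salt_shaker [0.559, -0.167, 0.016] 0.47 [343. 169.]
scene masking_tape [0.391, 0.457, 0.023] 0.67 [302. 320.]
scene fish_tin [0.404, 0.016, 0.016] 0.86 [359. 217.]
side carton [0.555, 0.446, 0.063] 0.73 [256. 289.]
side carton [0.669, 0.513, 0.069] 0.73 [205. 288.]
side carton [0.414, 0.338, 0.07] 0.7 [324. 280.]
side carton [0.594, 0.263, 0.195] 0.64 [281. 208.]
side board [0.546, -0.169, 0.021] 0.91 [361. 191.]
side lid_knob [0.588, 0.258, 0.137] 0.66 [285. 224.]
side mustard_jar [0.6, -0.273, 0.078] 0.81 [360. 163.]
side mustard_jar [0.542, -0.167, 0.02] 0.36 [361. 192.]
side masking_tape [0.387, 0.459, 0.021] 0.89 [309. 330.]
side masking_tape [0.543, -0.168, 0.024] 0.55 [361. 191.]
side fish_tin [0.396, 0.021, 0.02] 0.74 [377. 231.]
```

View pics/scene0.png

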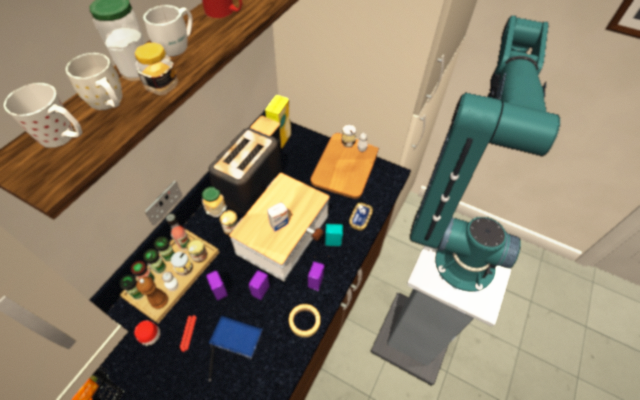

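```bash
python3 - <<'E'
import cv2
i=cv2.imread("pics/scene0.png")[190:330,180:400];cv2.imwrite("pics/crop1.png",cv2.resize(i,None,fx=3.6,fy=3.6,interpolation=cv2.INTER_CUBIC))
i=cv2.imread("pics/side0.png")[140:340,180:460];cv2.imwrite("pics/crop2.png",cv2.resize(i,None,fx=2.8,fy=2.8,interpolation=cv2.INTER_CUBIC))
E
```

```text
(no output)
```

View pics/crop1.png

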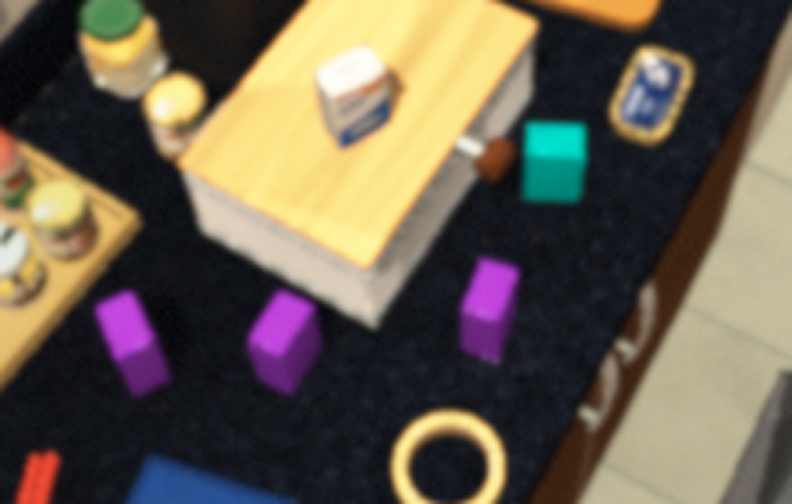

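View pics/crop2.png

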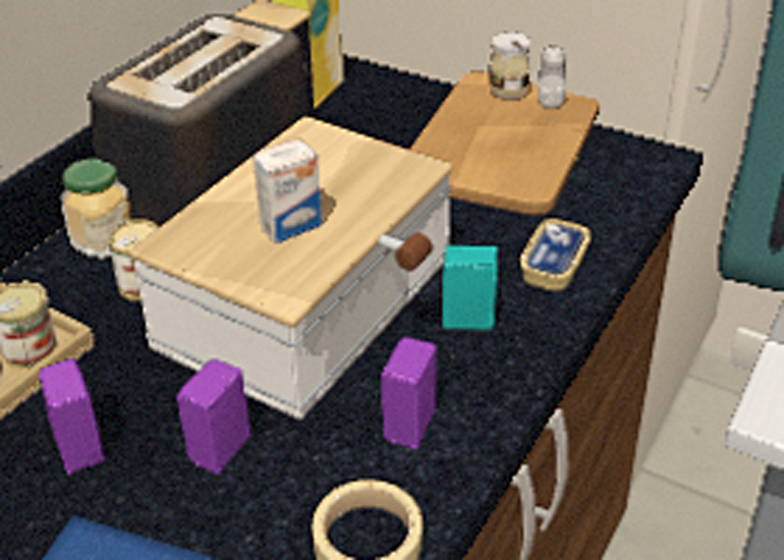

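The carton that is meant is at scene (276,216) / side (281,208): white and blue, standing on the lid. The look-alikes are purple at scene (217,285), (259,284), (316,277) and turquoise at (334,235), right by the knob. The crops confirm this. The next step is to fit planar poses from the corners.

```bash
cat > h.py <<'E'
import numpy as np,cv2
from cell import *
from scipy.optimize import least_squares
from scipy.spatial.transform import Rotation as Ro
def proj(c,P): return cv2.projectPoints(np.array(P,float).reshape(-1,1,3),cv2.Rodrigues(np.array(c["R"]))[0],np.array(c["t"],float),np.array(c["mtx"]),np.array(c["dist_coeffs"],float))[0].reshape(-1,2)
def ray(c,uv,z):
    n=cv2.undistortPoints(np.array([[uv]],float),np.array(c["mtx"]),np.array(c["dist_coeffs"],float)).ravel()
    R=np.array(c["R"]);o=-R.T@np.array(c["t"]);d=R.T@np.array([*n,1]);return o+d*(z-o[2])/d[2]
def fit(obs,x0):
    "obs: list of (cam, local xyz, pixel); returns x,y,yaw"
    def P(p,l): c,s=np.cos(p[2]),np.sin(p[2]); return [p[0]+c*l[0]-s*l[1],p[1]+s*l[0]+c*l[1],l[2]]
    r=least_squares(lambda p:np.concatenate([proj(c,P(p,l))[0]-uv for c,l,uv in obs]),x0,loss='soft_l1')
    return r.x,np.abs(r.fun).reshape(-1,2).round(1).tolist()
E
python3 - <<'E'
from h import *
S=camera("scene");D=camera("side")
s=lambda u,v:np.array([180+u/3.6,190+v/3.6]); d=lambda u,v:np.array([180+u/2.8,140+v/2.8])
for n,c,uv in[("nearL",D,d(303,325)),("right",D,d(452,162)),("left",D,d(132,262)),("far",D,d(305,118)),("nearL",S,s(372,265)),("right",S,s(538,20)),("left",S,s(182,165))]: print(n,ray(c,uv,.1375).round(3))
for uv in[(598,100),(545,212),(470,72),(420,150),(450,200)]: print("board",ray(D,d(*uv),.022).round(3))
print("knob",ray(D,d(413,250),.1315).round(3),ray(S,s(494,160),.1315).round(3))
print("tc",ray(D,d(470,256),.07).round(3),[ray(D,d(*k),0).round(3).tolist() for k in[(444,326),(496,328)]])
for uv in[(277,241),(323,226),(262,205)]: print("cbot",ray(D,d(*uv),.1375).round(3))
for uv in[(254,157),(300,140),(318,160),(270,177)]: print("ctop",ray(D,d(*uv),.2295).round(3))
print("jar",ray(D,d(510,95),.022).round(3),"salt",ray(D,d(551,104),.022).round(3))
E
```

```text
nearL [0.504 0.366 0.137]
right [0.51  0.06  0.137]
left [0.704 0.374 0.137]
far [0.708 0.063 0.137]
nearL [0.511 0.363 0.137]
right [0.508 0.061 0.137]
left [0.713 0.363 0.137]
board [ 0.481 -0.337  0.022]
board [ 0.438 -0.051  0.022]
board [ 0.678 -0.321  0.022]
board [ 0.639 -0.098  0.022]
board [ 0.551 -0.016  0.022]
knob [0.474 0.214 0.131] [0.471 0.217 0.131]
tc [0.453 0.125 0.07 ] [[0.46, 0.17, 0.0], [0.409, 0.144, 0.0]]
cbot [0.598 0.276 0.137]
cbot [0.571 0.231 0.137]
cbot [0.648 0.233 0.137]
ctop [0.621 0.27  0.23 ]
ctop [0.6   0.223 0.23 ]
ctop [0.564 0.244 0.23 ]
ctop [0.587 0.291 0.23 ]
jar [ 0.597 -0.289  0.022] salt [ 0.535 -0.294  0.022]
```

```bash
cat >> h.py <<'E'
def go(p,yaw,flip=False):
    "TCP goal p (m), jaw axis at yaw in world, tool down: print shift mm and turn in tool axes"
    s=get_state();R=Ro.from_rotvec(s['tcp_rot'])
    z=np.array([np.cos(yaw),np.sin(yaw),0])*(-1 if flip else 1);y=np.array([0,0,-1.]);G=Ro.from_matrix(np.c_[np.cross(y,z),y,z])
    print("t",round(s['time'],2),"shift",(R.inv().apply(np.array(p)-s['tcp_pos'])*1000).round(),"turn",(R.inv()*G).as_rotvec().round(2),"tcp",s['tcp_pos'].round(4),"q",np.round(s['q'],2),"w",round(s['gripper_width'],3))
E
python3 - <<'E'
from h import *
print(Ro.from_rotvec(get_state()['tcp_rot']).as_matrix().round(2))
go([.57,.25,.36],-.47);go([.57,.25,.36],-.47,True);go([.545,-.11,.36],0.13)
E
```

```text
[[-0.96  0.    0.26]
 [-0.26 -0.   -0.96]
 [ 0.   -1.    0.  ]]
t 1.0 shift [-616. -156. -641.] turn [-0.   -0.83  0.  ] tcp [ 0.1445 -0.5307  0.2043] q [-1.41  0.09  1.37  0.    1.68 -0.1 ] w 0.086
t 1.0 shift [-616. -156. -641.] turn [-0.    2.31 -0.  ] tcp [ 0.1445 -0.5307  0.2043] q [-1.41  0.09  1.37  0.    1.68 -0.1 ] w 0.086
t 1.0 shift [-497. -156. -301.] turn [-0.   -1.43  0.  ] tcp [ 0.1445 -0.5307  0.2043] q [-1.41  0.09  1.37  0.    1.68 -0.1 ] w 0.086
```

```bash
for k in 1; do python3 -m creep '-20 -31 -20 0 0 0 1;-45 -60 -45 0 0 0 1;-70 -80 -70 0 0 0 1;-95 -90 -95 0 0 0 1;-123 -100 -125 0 0 0 1'; done
python3 -m creep '-25 -10 -25 0 0 0 1;-50 -20 -50 0 0 0 1;-75 -30 -75 0 0 0 1;-100 -40 -102 0 0 0 1;-125 -50 -130 0 0 0 1'
python3 -m creep '-25 0 -25 0 0 0 1;-50 0 -50 0 0 0 1;-75 0 -75 0 0 0 1;-100 0 -102 0 0 0 1;-125 0 -130 0 0 0 1'
python3 -m creep '-25 0 -25 0 0 0 1;-50 0 -50 0 0 0 1;-75 0 -75 0 0 0 1;-100 0 -102 0 0 0 1;-120 0 -128 0 0 0 1'
python3 -m creep '0 0 0 0 -.12 0 1;0 0 0 0 -.24 0 1;0 0 0 0 -.36 0 1;0 0 0 0 -.48 0 1;0 0 0 0 -.6 0 1'
python3 - <<'E'
from h import *
go([.57,.25,.36],-.47)
E
```

```text
time: 1.42
tcp_pos: [0.2307, -0.3776, 0.306]
tcp_rot: [-0.276, 2.077, -2.083]
force: [1.5, 0.5, 0.3]
gripper_width: 0.0853
time: 1.83
tcp_pos: [0.3169, -0.2184, 0.3547]
tcp_rot: [-0.277, 2.079, -2.08]
force: [1.4, -0.3, 0.2]
gripper_width: 0.0853
time: 2.25
tcp_pos: [0.4034, -0.0601, 0.3544]
tcp_rot: [-0.277, 2.078, -2.08]
force: [1.1, -0.8, -0.2]
gripper_width: 0.0853
time: 2.67
tcp_pos: [0.486, 0.0954, 0.3538]
tcp_rot: [-0.278, 2.079, -2.079]
force: [0.4, 0.1, -0.0]
gripper_width: 0.0855
time: 3.08
tcp_pos: [0.4852, 0.0935, 0.3541]
tcp_rot: [-0.793, 1.702, -1.703]
force: [-0.3, -0.4, -0.8]
gripper_width: 0.0857
t 3.08 shift [-174.   -6.  -36.] turn [-0.   -0.23  0.  ] tcp [0.4852 0.0935 0.3541] q [ 0.08 -0.02  1.18 -0.    1.98  0.77] w 0.086
```

```bash
python3 -m creep '-25 0 -5 0 -.05 0 1;-55 0 -11 0 -.1 0 1;-85 0 -17 0 -.15 0 1;-115 0 -23 0 -.2 0 1;-135 0 -27 0 -.23 0 1'
python3 - <<'E'
from h import *
c=camera("wrist");cv2.imwrite("pics/w1.png",c["image"][:,:,::-1])
for l in("carton","lid_knob"):
  for r in recognise(l,c)[:3]: print(l,np.round(r["point"],3),r["confidence"],proj(c,r["point"]).round())
go([.593,.257,.36],-.47)
E
```

```text
time: 3.5
tcp_pos: [0.5528, 0.2158, 0.3532]
tcp_rot: [-0.948, 1.548, -1.547]
force: [0.1, -0.8, -0.5]
gripper_width: 0.0855
carton [0.452 0.155 0.092] 0.86 [[281. 227.]]
carton [0.435 0.312 0.085] 0.77 [[223. 146.]]
carton [0.57  0.421 0.091] 0.71 [[262.  30.]]
lid_knob [0.625 0.23  0.136] 0.72 [[361. 140.]]
t 3.65 shift [-56.  -7.  17.] turn [ 0. -0.  0.] tcp [0.5523 0.2147 0.3526] q [ 0.28  0.21  0.94 -0.    2.    0.75] w 0.085
```

View pics/w1.png

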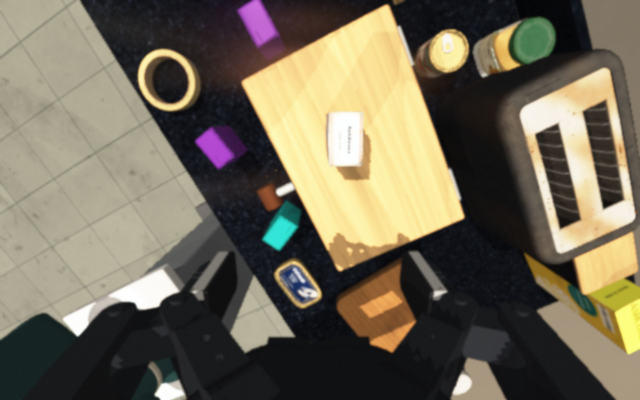

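The wrist view shows the white carton top at (329..362, 112..165), square to the jaws. The knob is at (268,197), and the turquoise block at (282,226) is just beside it.

```bash
python3 - <<'E'
from h import *
c=camera("wrist")
i=c["image"];cv2.imwrite("pics/w2.png",cv2.resize(i[95:255,235:395,::-1],None,fx=3.7,fy=3.7,interpolation=cv2.INTER_CUBIC))
for n,uv,z in[("ctop",(331,113),.2295),("ctop",(362,113),.2295),("ctop",(361,157),.2295),("ctop",(329,160),.2295),("knob",(268,197),.1315),("lid",(242,82),.1375),("lid",(340,270),.1375),("lid",(464,217),.1375),("lid",(388,6),.1375),("tq",(282,226),.092)]: print(n,ray(c,uv,z).round(4))
E
```

```text
ctop [0.5984 0.2784 0.2295]
ctop [0.626  0.2643 0.2295]
ctop [0.6067 0.2248 0.2295]
ctop [0.5756 0.2372 0.2295]
knob [0.4694 0.215  0.1315]
lid [0.5182 0.364  0.1375]
lid [0.5113 0.0629 0.1375]
lid [0.7121 0.0581 0.1375]
lid [0.7188 0.3575 0.1375]
tq [0.4531 0.1547 0.092 ]
```

View pics/w2.png

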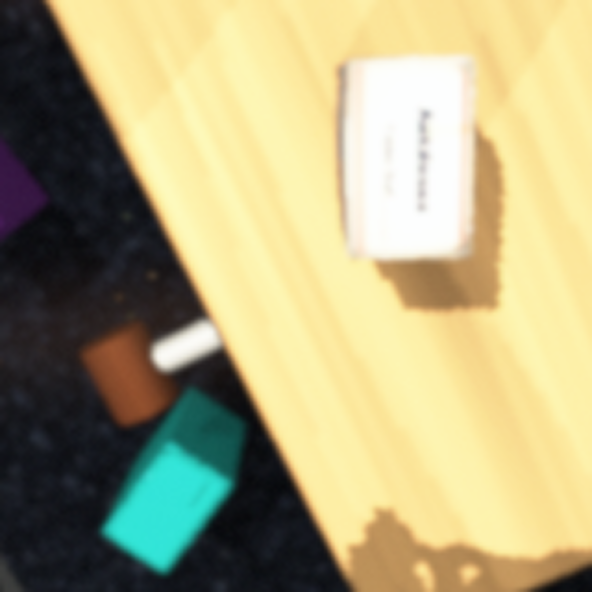

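```bash
python3 - <<'E'
from h import *
go([.599,.252,.172],-.47)
E
```

```text
t 3.7 shift [-56. 181.  24.] turn [ 0. -0.  0.] tcp [0.552  0.2138 0.3535] q [ 0.27  0.21  0.94 -0.    2.    0.75] w 0.085
```

```bash
python3 -m creep '-25 0 10 0 0 0 1;-56 10 23 0 0 0 1;-56 30 23 0 0 0 1;-56 65 23 0 0 0 1;-56 95 23 0 0 0 1'
python3 -m creep '0 25 0 0 0 0 1;0 50 0 0 0 0 1;0 70 0 0 0 0 1;0 82 0 0 0 0 1;0 86 0 0 0 0 1'
python3 -m creep '0 0 0 0 0 0 1;0 0 0 0 0 0 1'
python3 - <<'E'
from h import *
go([.599,.252,.172],-.47)
c=camera("wrist");cv2.imwrite("pics/w3.png",c["image"][:,:,::-1])
c=camera("side");cv2.imwrite("pics/s3.png",cv2.resize(c["image"][120:320,180:460,::-1],None,fx=2.8,fy=2.8))
E
```

```text
time: 4.12
tcp_pos: [0.5986, 0.2519, 0.2582]
tcp_rot: [-0.944, 1.55, -1.551]
force: [0.7, 0.3, -0.0]
gripper_width: 0.086
time: 4.53
tcp_pos: [0.5969, 0.2514, 0.1708]
tcp_rot: [-0.949, 1.553, -1.551]
force: [-0.6, -0.4, -0.9]
gripper_width: 0.0858
time: 4.7
tcp_pos: [0.5988, 0.2527, 0.1749]
tcp_rot: [-0.943, 1.549, -1.55]
force: [1.3, 0.2, 0.5]
gripper_width: 0.0854
t 4.7 shift [0. 3. 0.] turn [-0.   -0.01 -0.  ] tcp [0.5988 0.2527 0.1749] q [ 0.31  0.32  1.16 -0.    1.66  0.79] w 0.085
```

View pics/w3.png

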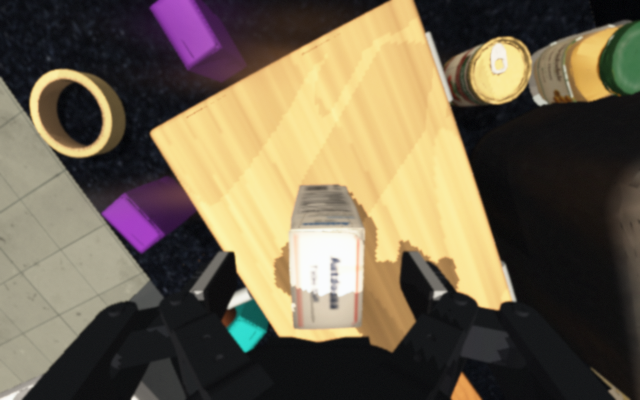

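The wrist view shows the carton (292..363) between the fingers (235..402), about 3 mm off centre. Closing gently.

```bash
python3 -m creep '0 0 0 0 0 0 .5;0 0 0 0 0 0 .3;0 0 0 0 0 0 .1;0 0 0 0 0 0 0;0 0 0 0 0 0 -.1' 25
python3 -m creep '0 0 0 0 0 0 -.3;0 0 0 0 0 0 -.6;0 0 0 0 0 0 -1;0 0 0 0 0 0 -1;0 0 0 0 0 0 -1' 25
python3 -m creep '0 -4 0 0 0 0 -1;0 -10 0 0 0 0 -1;0 -20 0 0 0 0 -1;0 -35 0 0 0 0 -1;0 -50 0 0 0 0 -1'
python3 - <<'E'
from h import *
go([.545,-.11,.222],-.47)
c=camera("wrist");cv2.imwrite("pics/w4.png",c["image"][:,:,::-1])
E
```

```text
time: 5.22
tcp_pos: [0.5985, 0.2528, 0.1735]
tcp_rot: [-0.945, 1.549, -1.55]
force: [0.5, 0.1, 0.9]
gripper_width: 0.0398
time: 5.63
tcp_pos: [0.5985, 0.2528, 0.1735]
tcp_rot: [-0.945, 1.549, -1.55]
force: [2.1, -0.8, 2.3]
gripper_width: 0.0396
time: 6.05
tcp_pos: [0.5976, 0.253, 0.2235]
tcp_rot: [-0.948, 1.551, -1.55]
force: [0.6, 0.5, -0.6]
gripper_width: 0.0392
t 6.05 shift [347.   2. 119.] turn [ 0. -0.  0.] tcp [0.5976 0.253  0.2235] q [0.31 0.31 1.07 0.   1.76 0.79] w 0.039
```

View pics/w4.png

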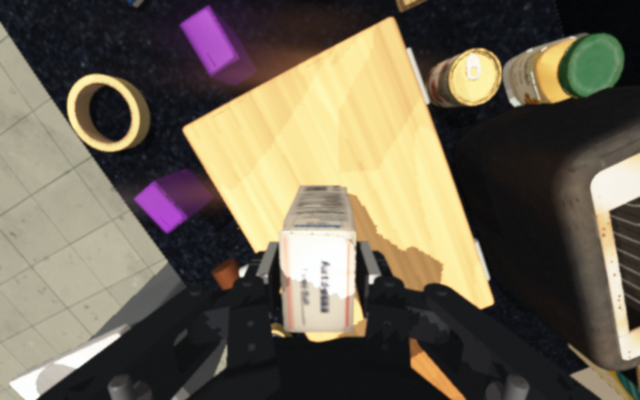

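The carton is held square (opening 39 mm). Carrying it to the free half of the board.

```bash
python3 -m creep '8 -3 3 0 0 0 -1;26 -8 9 0 0 0 -1;50 -12 17 0 0 0 -1;76 -12 26 0 0 0 -1;104 -12 35 0 0 0 -1'
python3 -m creep '28 0 10 0 0 0 -1;56 0 19 0 0 0 -1;84 0 29 0 0 0 -1;112 0 38 0 0 0 -1;140 0 48 0 0 0 -1'
python3 -m creep '28 0 10 0 0 0 -1;56 0 19 0 0 0 -1;80 0 28 0 0 0 -1;95 0 33 0 0 0 -1;103 0 36 0 0 0 -1'
python3 -m creep '0 10 0 0 0 0 -1;0 35 0 0 0 0 -1;0 65 0 0 0 0 -1;0 90 0 0 0 0 -1;0 110 0 0 0 0 -1'
python3 - <<'E'
from h import *
go([.545,-.11,.058],-.47)
c=camera("side");cv2.imwrite("pics/s5.png",cv2.resize(c["image"][130:260,280:460,::-1],None,fx=4,fy=4,interpolation=cv2.INTER_CUBIC))
E
```

```text
time: 6.52
tcp_pos: [0.581, 0.1433, 0.2344]
tcp_rot: [-0.948, 1.55, -1.549]
force: [0.5, -0.2, -0.6]
gripper_width: 0.0394
time: 6.93
tcp_pos: [0.5591, -0.0037, 0.2342]
tcp_rot: [-0.947, 1.551, -1.549]
force: [0.7, -0.2, -0.6]
gripper_width: 0.0395
time: 7.35
tcp_pos: [0.544, -0.1126, 0.2342]
tcp_rot: [-0.946, 1.553, -1.552]
force: [-0.1, -0.3, -1.4]
gripper_width: 0.0398
time: 7.77
tcp_pos: [0.5437, -0.1083, 0.1214]
tcp_rot: [-0.949, 1.553, -1.546]
force: [1.0, -0.3, -0.4]
gripper_width: 0.0396
t 7.77 shift [ 1. 63.  2.] turn [ 0. -0.  0.] tcp [ 0.5437 -0.1083  0.1214] q [-0.3   0.13  1.49  0.    1.53  0.17] w 0.04
```

View pics/s5.png

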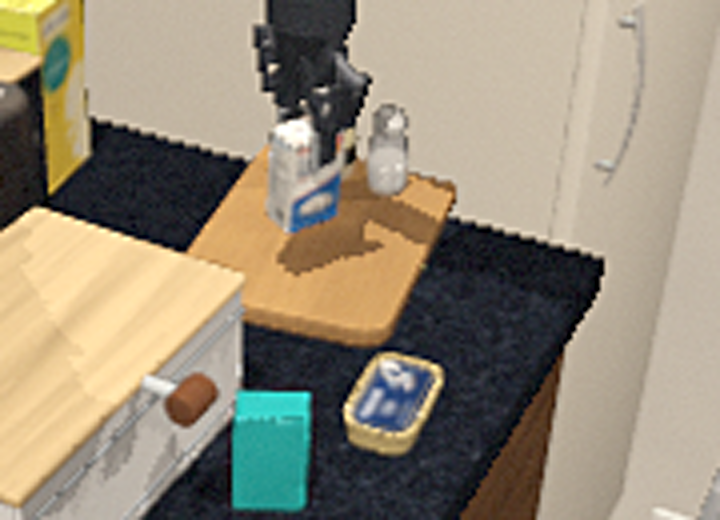

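Carton upright over the free half of the board, clear of the shaker. Lowering.

```bash
python3 -m creep '0 12 0 0 0 0 -1;0 28 0 0 0 0 -1;0 44 0 0 0 0 -1;0 55 0 0 0 0 -1;0 60 0 0 0 0 -1'
python3 -m creep '0 1 0 0 0 0 -1;0 2 0 0 0 0 -1;0 3 0 0 0 0 -1;0 4 0 0 0 0 -1;0 4 0 0 0 0 -1'
```

```text
time: 8.23
tcp_pos: [0.5447, -0.1094, 0.0636]
tcp_rot: [-0.947, 1.551, -1.548]
force: [0.3, -0.1, -0.4]
gripper_width: 0.0396
time: 8.65
tcp_pos: [0.5457, -0.1103, 0.0618]
tcp_rot: [-0.945, 1.549, -1.551]
force: [-0.3, -0.3, -0.7]
gripper_width: 0.0396
```

```bash
python3 -m creep '0 1 0 0 0 0 -1;0 2 0 0 0 0 -1;0 2 0 0 0 0 -1;0 2 0 0 0 0 -1'
python3 -m creep '0 1 0 0 0 0 -1;0 2 0 0 0 0 -1;0 2 0 0 0 0 -1;0 2 0 0 0 0 -1'
```

```text
time: 8.98
tcp_pos: [0.5452, -0.1101, 0.059]
tcp_rot: [-0.946, 1.55, -1.55]
force: [0.5, -0.5, -0.9]
gripper_width: 0.04
time: 9.32
tcp_pos: [0.5455, -0.1101, 0.0576]
tcp_rot: [-0.945, 1.549, -1.55]
force: [0.6, 1.2, 2.7]
gripper_width: 0.0395
```

Contact (2.7 N). Releasing slowly, then rising.

```bash
python3 -m creep '0 0 0 0 0 0 0;0 0 0 0 0 0 .2;0 0 0 0 0 0 .5;0 0 0 0 0 0 .8;0 0 0 0 0 0 1'
python3 -m creep '0 0 0 0 0 0 1;0 0 0 0 0 0 1;0 -5 0 0 0 0 1;0 -20 0 0 0 0 1;0 -45 0 0 0 0 1'
python3 -m creep '0 -30 0 0 0 0 1;0 -65 0 0 0 0 1;0 -105 0 0 0 0 1;0 -140 0 0 0 0 1;0 -170 0 0 0 0 1'
python3 - <<'E'
from h import *
go([.471,.215,.26],-1.55)
c=camera("side");cv2.imwrite("pics/s6.png",cv2.resize(c["image"][130:260,280:460,::-1],None,fx=4,fy=4,interpolation=cv2.INTER_CUBIC))
E
```

```text
time: 9.73
tcp_pos: [0.5452, -0.1101, 0.0569]
tcp_rot: [-0.946, 1.55, -1.55]
force: [0.7, -0.6, -1.0]
gripper_width: 0.0842
time: 10.15
tcp_pos: [0.5431, -0.1095, 0.0996]
tcp_rot: [-0.951, 1.556, -1.547]
force: [-0.4, 0.7, 0.7]
gripper_width: 0.0848
time: 10.57
tcp_pos: [0.5455, -0.1102, 0.2759]
tcp_rot: [-0.943, 1.547, -1.552]
force: [0.5, -0.1, 0.0]
gripper_width: 0.0852
t 10.57 shift [-255.   15. -215.] turn [-0.    1.08 -0.  ] tcp [ 0.5455 -0.1102  0.2759] q [-0.3   0.1   1.22 -0.    1.82  0.17] w 0.085
```

View pics/s6.png

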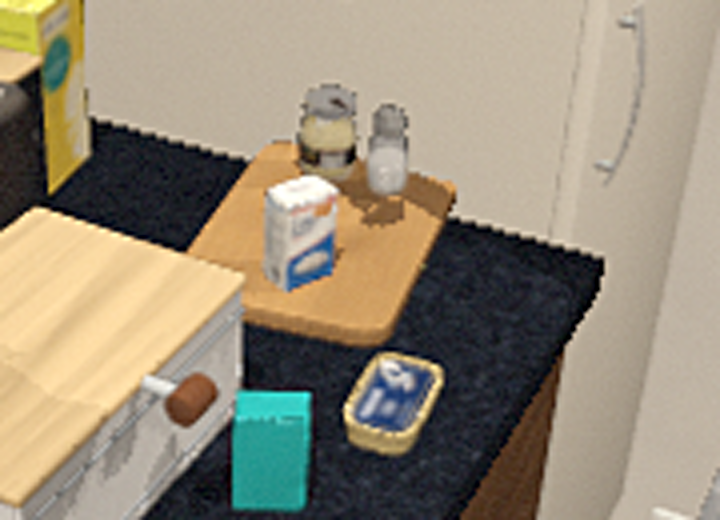

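The carton stands upright and free, centred about crop (300,235). The jar, shaker and tin look undisturbed. On to the knob.

```bash
python3 -m creep '-15 0 -13 0 0 0 1;-43 0 -36 0 0 0 1;-72 0 -60 0 0 0 1;-100 0 -84 0 0 0 1;-128 0 -108 0 0 0 1'
python3 -m creep '-28 0 -24 0 0 0 1;-57 0 -48 0 0 0 1;-85 0 -72 0 0 0 1;-110 0 -94 0 0 0 1;-127 0 -107 0 0 0 1'
python3 -m creep '0 0 0 0 .11 0 1;0 0 0 0 .23 0 1;0 0 0 0 .35 0 1;0 0 0 0 .47 0 1;0 0 0 0 .59 0 1'
python3 -m creep '0 0 0 0 .12 0 1;0 0 0 0 .24 0 1;0 0 0 0 .36 0 1;0 0 0 0 .46 0 1;0 0 0 0 .51 0 1'
python3 - <<'E'
from h import *
go([.471,.215,.26],-1.57)
c=camera("wrist");cv2.imwrite("pics/w7.png",c["image"][:,:,::-1])
print(proj(c,[.471,.215,.1315]),[np.round(r["point"],3) for r in recognise("lid_knob",c)])
E
```

```text
time: 11.03
tcp_pos: [0.5071, 0.0544, 0.2723]
tcp_rot: [-0.945, 1.55, -1.551]
force: [0.3, 0.8, 0.2]
gripper_width: 0.0856
time: 11.45
tcp_pos: [0.4693, 0.2179, 0.2724]
tcp_rot: [-0.947, 1.549, -1.547]
force: [0.2, -0.4, 0.2]
gripper_width: 0.0854
time: 11.87
tcp_pos: [0.4705, 0.2151, 0.2722]
tcp_rot: [-0.496, 1.941, -1.941]
force: [0.2, 0.2, 0.2]
gripper_width: 0.0855
time: 12.28
tcp_pos: [0.4706, 0.215, 0.2722]
tcp_rot: [-0.01, -2.217, 2.217]
force: [-0.2, -0.3, -0.6]
gripper_width: 0.0854
t 12.28 shift [-0. 12. -0.] turn [-0.   -0.01 -0.  ] tcp [0.4706 0.215  0.2722] q [ 0.32  0.01  1.32 -0.    1.81  1.9 ] w 0.085
[[318.23817845 184.16224376]] [array([0.591, 0.213, 0.14 ]), array([0.397, 0.008, 0.023])]
```

View pics/w7.png

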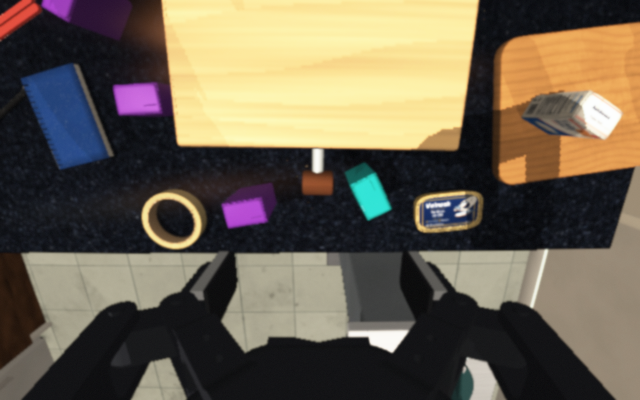

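The knob is at (317,184) and my prediction projects to (318,184). Yaw is square, and the turquoise block at (367,190) is clear in height. Descending and gripping.

```bash
python3 -m creep '0 12 0 0 0 0 1;0 40 0 0 0 0 1;0 70 0 0 0 0 1;0 95 0 0 0 0 1;0 110 0 0 0 0 1'
python3 -m creep '0 15 0 0 0 0 1;0 32 0 0 0 0 1;0 44 0 0 0 0 1;0 50 0 0 0 0 1;0 52 0 0 0 0 1'
python3 -m creep '0 0 0 0 0 0 .6;0 0 0 0 0 0 .2;0 0 0 0 0 0 0;0 0 0 0 0 0 -.2;0 0 0 0 0 0 -.6' 30
python3 -m creep '0 0 0 0 0 0 -1;0 0 0 0 0 0 -1;0 0 0 0 0 0 -1' 40
python3 - <<'E'
from h import *
go([.471,.215,.11],-1.57)
c=camera("side");cv2.imwrite("pics/s8.png",cv2.resize(c["image"][170:280,240:420,::-1],None,fx=4,fy=4,interpolation=cv2.INTER_CUBIC))
for k in range(0,50,10):
    a=np.radians(k);print(k,((-(242*np.cos(a)-6.5*np.sin(a))+242).round(),(242*np.sin(a)+6.5*np.cos(a)-6.5).round()))
E
```

```text
time: 12.8
tcp_pos: [0.4686, 0.2143, 0.1574]
tcp_rot: [0.003, -2.215, 2.219]
force: [0.5, -0.0, -0.7]
gripper_width: 0.0854
time: 13.22
tcp_pos: [0.4697, 0.2146, 0.1082]
tcp_rot: [-0.001, -2.217, 2.219]
force: [-0.8, 0.3, -0.3]
gripper_width: 0.0856
time: 13.63
tcp_pos: [0.4714, 0.216, 0.1115]
tcp_rot: [-0.007, -2.223, 2.218]
force: [-0.5, 2.6, 2.4]
gripper_width: 0.0327
time: 13.88
tcp_pos: [0.4714, 0.216, 0.1115]
tcp_rot: [-0.007, -2.223, 2.218]
force: [-1.6, 3.3, 4.7]
gripper_width: 0.0325
t 13.88 shift [0. 2. 1.] turn [ 0. -0. -0.] tcp [0.4714 0.216  0.1115] q [0.32 0.05 1.59 0.   1.49 1.89] w 0.033
0 (np.float64(0.0), np.float64(0.0))
10 (np.float64(5.0), np.float64(42.0))
20 (np.float64(17.0), np.float64(82.0))
30 (np.float64(36.0), np.float64(120.0))
40 (np.float64(61.0), np.float64(154.0))
```

View pics/s8.png

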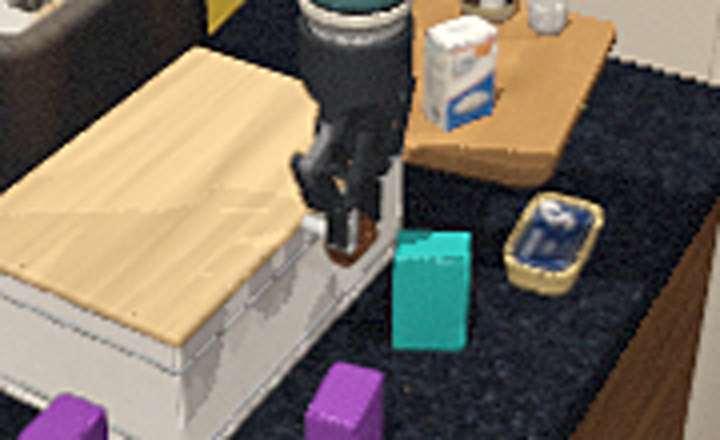

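Gripped on the dowel ends (33 mm). Following the arc up to 20° first.

```bash
python3 -m creep '0 -8 0 0 0 0 -1;-1 -17 0 0 0 0 -1;-2 -25 0 0 0 0 -1;-3 -34 0 0 0 0 -1;-5 -42 0 0 0 0 -1' 40
python3 -m creep '-2 -8 0 0 0 0 -1;-4 -16 0 0 0 0 -1;-6 -25 0 0 0 0 -1;-9 -33 0 0 0 0 -1;-12 -40 0 0 0 0 -1'
python3 - <<'E'
from h import *
def f(k): a=np.radians(k);return np.array([242-(242*np.cos(a)-6.5*np.sin(a)),242*np.sin(a)+6.5*np.cos(a)-6.5])
for b in(20,30,40): print(b,[(f(b+k)-f(b)).round().tolist() for k in(2,4,5,6,8,10)])
E
```

```text
time: 14.35
tcp_pos: [0.4773, 0.2159, 0.1517]
tcp_rot: [-0.008, -2.223, 2.219]
force: [5.5, 5.5, -3.9]
gripper_width: 0.032
time: 14.77
tcp_pos: [0.4892, 0.2156, 0.191]
tcp_rot: [-0.007, -2.222, 2.219]
force: [5.9, 4.8, -5.3]
gripper_width: 0.0322
20 [[3.0, 8.0], [7.0, 15.0], [9.0, 19.0], [11.0, 23.0], [15.0, 30.0], [19.0, 38.0]]
30 [[5.0, 7.0], [9.0, 14.0], [12.0, 18.0], [14.0, 21.0], [20.0, 27.0], [25.0, 34.0]]
40 [[6.0, 6.0], [12.0, 12.0], [15.0, 15.0], [18.0, 18.0], [24.0, 24.0], [31.0, 29.0]]
```

```bash
python3 -m creep '-3 -8 0 0 0 0 -1;-7 -15 0 0 0 0 -1;-11 -23 0 0 0 0 -1;-15 -30 0 0 0 0 -1;-19 -38 0 0 0 0 -1'
python3 -m creep '-5 -7 0 0 0 0 -1;-9 -14 0 0 0 0 -1;-14 -21 0 0 0 0 -1;-20 -27 0 0 0 0 -1;-25 -34 0 0 0 0 -1'
python3 -m creep '-5 -5 0 0 0 0 -1;-9 -9 0 0 0 0 -1;-13 -13 0 0 0 0 -1;-15 -15 0 0 0 0 -1;-15 -15 0 0 0 0 -1'
python3 -m creep '0 0 0 0 0 0 -1;0 0 0 0 0 0 -1;0 0 0 0 0 0 -1;0 0 0 0 0 0 -1;0 0 0 0 0 0 -1'
python3 - <<'E'
from h import *
go([.5465,.216,.28],-1.57)
c=camera("side");cv2.imwrite("pics/s9.png",cv2.resize(c["image"][100:340,180:460,::-1],None,fx=2.4,fy=2.4,interpolation=cv2.INTER_CUBIC))
for n in("side","scene"):
    c=camera(n)
    for l in["carton","mustard_jar","salt_shaker","masking_tape","fish_tin","lid_knob"]:
        for r in recognise(l,c)[:5]:print(n,l,np.round(r["point"],3),round(r["confidence"],2))
E
```

```text
time: 15.18
tcp_pos: [0.5079, 0.2151, 0.2277]
tcp_rot: [-0.005, -2.219, 2.219]
force: [8.3, 2.2, -8.1]
gripper_width: 0.0322
time: 15.6
tcp_pos: [0.5326, 0.2145, 0.261]
tcp_rot: [-0.003, -2.217, 2.22]
force: [6.7, 2.8, -8.1]
gripper_width: 0.0317
time: 16.02
tcp_pos: [0.5479, 0.2142, 0.277]
tcp_rot: [-0.005, -2.217, 2.22]
force: [6.8, 1.3, -7.9]
gripper_width: 0.031
time: 16.43
tcp_pos: [0.5473, 0.2142, 0.2765]
tcp_rot: [-0.003, -2.216, 2.22]
force: [5.4, 2.3, -8.3]
gripper_width: 0.0315
t 16.43 shift [ 1. -4. -2.] turn [-0.   -0.01  0.  ] tcp [0.5473 0.2142 0.2765] q [ 0.28  0.17  1.13 -0.    1.84  1.85] w 0.032
side carton [0.668 0.515 0.071] 0.93
side carton [0.556 0.447 0.061] 0.8
side carton [0.415 0.338 0.07 ] 0.68
side carton [0.441 0.16  0.063] 0.68
side carton [ 0.544 -0.094  0.08 ] 0.56
side mustard_jar [ 0.596 -0.275  0.077] 0.82
side salt_shaker [ 0.597 -0.272  0.078] 0.48
side salt_shaker [ 0.532 -0.28   0.071] 0.46
side masking_tape [0.389 0.455 0.022] 0.76
side fish_tin [0.402 0.024 0.022] 0.62
side lid_knob [0.579 0.289 0.258] 0.76
scene carton [0.561 0.442 0.082] 0.84
scene carton [0.419 0.333 0.086] 0.8
scene carton [0.678 0.511 0.089] 0.77
scene carton [0.444 0.161 0.072] 0.56
scene carton [ 0.546 -0.094  0.083] 0.54
scene mustard_jar [0.4   0.016 0.019] 0.31
scene mustard_jar [ 0.526 -0.114  0.02 ] 0.17
scene masking_tape [0.39  0.453 0.028] 0.67
scene fish_tin [0.4   0.017 0.02 ] 0.88
```

View pics/s9.png

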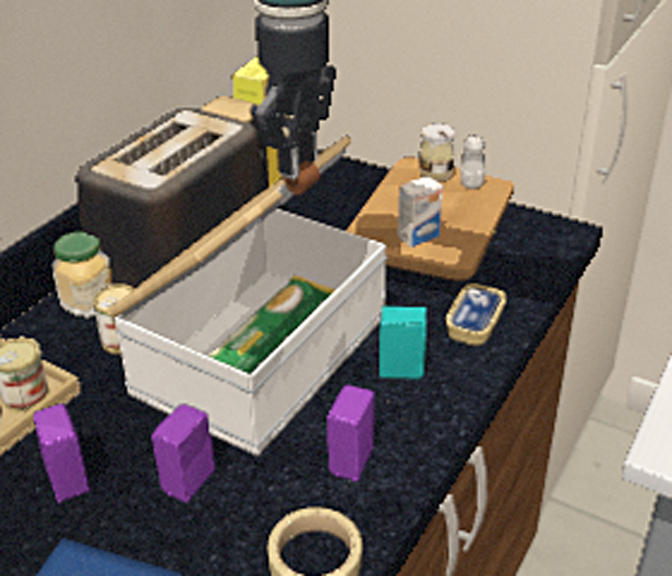

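The lid stands open with the knob in the fingers at crop (302,178), and the carton stands upright at (420,212). I'll check the lid angle against the picture by projecting the knob and the front lid corners.

```bash
python3 - <<'E'
from h import *
c=camera("side")
for k in(0,38,42,45,48,52):
    a=np.radians(k);C,S=np.cos(a),np.sin(a);X=.713
    L=lambda d,h,y:[X-(d*C-h*S),y,.125+d*S+h*C]
    print(k,((proj(c,[L(242,6.5,.215),L(203,12.5,.367),L(203,12.5,.061),L(203,0,.061)])-[180,100])*2.4).round().tolist())
go([.547,.216,.277],-1.57);s=get_state();print(s['force'],np.abs(s['qd']).max())
E
```

```text
0 [[-1527.0, -307.0], [-1445.0, -225.0], [-1450.0, -225.0], [-1604.0, -379.0]]
38 [[-565.0, 671.0], [-531.0, 706.0], [-534.0, 708.0], [-594.0, 645.0]]
42 [[-498.0, 741.0], [-465.0, 775.0], [-467.0, 777.0], [-526.0, 716.0]]
45 [[-448.0, 792.0], [-416.0, 826.0], [-418.0, 828.0], [-476.0, 768.0]]
48 [[-400.0, 843.0], [-367.0, 876.0], [-369.0, 878.0], [-427.0, 819.0]]
52 [[-335.0, 910.0], [-302.0, 943.0], [-304.0, 946.0], [-362.0, 886.0]]
t 17.23 shift [ 0. -1. -2.] turn [-0.   -0.01  0.  ] tcp [0.5473 0.2142 0.2765] q [ 0.28  0.17  1.13 -0.    1.84  1.85] w 0.031
[ 6.03499474  2.58763887 -8.09265645] 0.0012944692249392243
```

```bash
python3 - <<'E'
from h import *
c=camera("side")
for k in(0,38,42,45,48,52):
    a=np.radians(k);C,S=np.cos(a),np.sin(a);X=.713
    L=lambda d,h,y:[X-(d*C-h*S)/1e3,y,.125+(d*S+h*C)/1e3]
    print(k,((proj(c,[L(242,6.5,.215),L(203,12.5,.367),L(203,12.5,.061),L(203,0,.061)])-[180,100])*2.4).round().tolist())
E
```

```text
0 [[356.0, 312.0], [255.0, 373.0], [387.0, 235.0], [387.0, 243.0]]
38 [[313.0, 193.0], [207.0, 267.0], [354.0, 144.0], [359.0, 152.0]]
42 [[304.0, 180.0], [198.0, 256.0], [347.0, 135.0], [353.0, 143.0]]
45 [[297.0, 171.0], [192.0, 249.0], [341.0, 128.0], [348.0, 136.0]]
48 [[289.0, 163.0], [185.0, 241.0], [336.0, 122.0], [342.0, 129.0]]
52 [[279.0, 152.0], [175.0, 231.0], [328.0, 114.0], [335.0, 121.0]]
```

Vision puts the lid at about 42–43°, and the TCP travel at about 44.5°. I'll nudge up 2° to centre it, let it settle, and check that it is still.

```bash
python3 -m creep '-2 -2 0 0 0 0 -1;-4 -4 0 0 0 0 -1;-6 -6 0 0 0 0 -1;-6 -6 0 0 0 0 -1;-6 -6 0 0 0 0 -1'
for i in 1 2; do python3 -m creep '0 0 0 0 0 0 -1;0 0 0 0 0 0 -1;0 0 0 0 0 0 -1;0 0 0 0 0 0 -1;0 0 0 0 0 0 -1'; done
python3 - <<'E'
from h import *
A=camera("side")["image"].astype(int)
B=[camera("side") for _ in range(8)][-1]
im=B["image"].astype(int);print("diff",np.abs(im-A)[100:260,200:340].mean().round(2))
# knob: brown blob centroid near fingers, in crop units
r,g,b=im[150:200,290:325].transpose(2,0,1);m=(r>70)&(r-g>25)&(r-b>45)&(r<170)&(g<95)
n,l,st,ce=cv2.connectedComponentsWithStats(m.astype(np.uint8))
for k in range(1,n):
    if st[k,4]>15: print(st[k],((ce[k]+[290-180,150-100])*2.4).round())
s=get_state();print(s['tcp_pos'].round(4),s['force'].round(1),s['gripper_width'],np.abs(s['qd']).max().round(4),s['time'])
E
```

```text
time: 17.7
tcp_pos: [0.5535, 0.2141, 0.2824]
tcp_rot: [-0.003, -2.216, 2.22]
force: [4.9, 0.8, -9.0]
gripper_width: 0.0314
time: 18.12
tcp_pos: [0.5533, 0.2141, 0.2823]
tcp_rot: [-0.003, -2.216, 2.22]
force: [5.3, 1.9, -8.2]
gripper_width: 0.0312
time: 18.53
tcp_pos: [0.5533, 0.2141, 0.2823]
tcp_rot: [-0.003, -2.216, 2.22]
force: [5.5, 0.5, -8.9]
gripper_width: 0.0314
diff 2.66
[ 8 15 13 13 76] [300. 171.]
[0.5533 0.2141 0.2823] [ 5.4  2.1 -8.7] 0.030923684469681318 0.0009 18.9833
```

```bash
python3 -c "
from cell import *
print(hand_in())"
```

```text
the job is handed in; nothing more can be done
None
```

The white and blue carton now stands upright and let go on the free half of the chopping board. The lid is held open at about 45° with the knob still in the gripper. I handed the job in at about 19 s of the 51 s allowed.

- **Lid angle:** before a last 2° nudge, the picture gave 42–43° and the tool travel about 44.5°, so the two disagreed slightly. After the nudge, the knob's position in the side picture gives about 44–45°, and the tool travel should read about 46.5°. All of these are inside the 39–51° allowed.
- **Holding still:** joint speeds were about 0.001 rad/s. The grip is set to 40 N, and the fingers read an opening of 31 mm on the 34 mm knob, down from 33 mm when first gripped. The tool carries a steady load of about 10 N. I checked lid motion only by comparing pictures taken 0.4 s apart; the difference was small and I took it for image noise.
- **Other things:** the tape, tin, jar and shaker were found within about 1 cm of where they started. The scene camera's network missed the jar and shaker in the last check, so those two rest on the side camera alone. The purple and turquoise look-alikes were not touched.

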